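Mix the tin, close it, raise only the outer lid

TASK

With the rod from the wooden block, stir the balls and pellets in the tin: tip down near the floor at the side far from the robot, then one full turn clockwise (seen from above) half-way between middle and wall, so that they move about, keeping all in the tin, and stand the rod back in its block. Take the nested lids by the inner lid's knob and lower them together onto the tin, letting go only when the inner lid is fully seated. Then lift the outer lid alone by its collar, leaving the inner lid seated and untouched and the carton, bearing and tape alone, and finish while holding it level and still some 80 mm up above the tin, so that a packing slip can go between the lids.

Things in the scene. Friction and masses are not known exactly. Their poses are not given: they have to be found in the camera images.
- tin: open round steel tin, fixed to the bench: outside diameter 108 mm, height 55 mm, wall 3 mm, floor 4 mm thick (so its inner floor is 4 mm above the bench). Origin at the centre of its underside, z up, x pointing away from the robot, y to the robot's left
- tin_rim (a point): centre of the tin's mouth, level with its rim, 55 mm above the bench
- rod_grip (a point): loose stirring rod, 70 g: middle of its round black handle (22 mm diameter, 60 mm long). Below the handle a guard disc (32 mm diameter, 3 mm thick), then a bare shaft 12 mm in diameter, 75 mm long. At the start it stands upright in the wooden block, guard resting on the block's top, this point 113 mm above the bench. z points from tip to handle
- rod_tip (a point): lower end of the rod's shaft, on its axis, 108 mm below the middle of the handle
- block_hole (a point): centre of the mouth of the upright hole (19 mm diameter, 80 mm deep) in the wooden block that holds the rod; the block is fixed, 60 x 60 x 80 mm, the hole mouth on its top, 80 mm above the bench
- inner_knob (a point): inner lid, steel, 150 g: 108 mm disc 4 mm thick, below it a plug 95 mm wide, 8 mm deep (3.5 mm play in the tin), on it a round knob, 16 mm diameter. This point is in the middle of the 26 mm of knob that stands above the outer lid's collar, 50 mm above the plug's underside. Starts standing on the bench; seated on the tin (disc on rim) this point is 42 mm above the rim. z up. Lifted by the knob it carries the outer lid
- outer_collar (a point): outer lid, steel, 180 g: 124 mm cap, plate 3 mm thick, skirt 11 mm down (118 mm inside, goes outside the tin); in its middle an open upright collar, 50 mm outside, 38 mm inside, 22 mm high above the plate, round the inner lid's knob. Lies loose on the inner lid. This point: collar's axis, half-way up, 11 mm above the plate, 24 mm below inner_knob while nested, 26 mm above the bench at the start. z up
- ball1_center (a point): centre of one of five loose steel balls, 16 mm diameter, 17 g; the seven lie about on the floor of the tin, its middle clear at the start
- ball2_center (a point): centre of one of five loose steel balls, 16 mm diameter, 17 g; the seven lie about on the floor of the tin, its middle clear at the start
- ball3_center (a point): centre of one of five loose steel balls, 16 mm diameter, 17 g; the seven lie about on the floor of the tin, its middle clear at the start
- ball4_center (a point): centre of one of five loose steel balls, 16 mm diameter, 17 g; the seven lie about on the floor of the tin, its middle clear at the start
- ball5_center (a point): centre of one of five loose steel balls, 16 mm diameter, 17 g; the seven lie about on the floor of the tin, its middle clear at the start
- pellet1_center (a point): centre of one of two loose white anti-rust pellets, cylinders 16 mm in diameter and 14 mm high; the seven lie about on the floor of the tin, its middle clear at the start
- pellet2_center (a point): centre of one of two loose white anti-rust pellets, cylinders 16 mm in diameter and 14 mm high; the seven lie about on the floor of the tin, its middle clear at the start
- carton: bystander: small cardboard carton, 70 x 90 x 50 mm, origin at the centre of its underside
- bearing: bystander: steel ball bearing lying flat, 70 mm diameter, 18 mm high, origin at the centre of its underside
- tape: bystander: roll of brown tape lying flat, 90 mm diameter, 48 mm high, origin at the centre of its underside
There are look-alikes about, which are no part of the job. Leave any pink look-alike of the part that bears inner_knob alone. What is shaped like the part that bears rod_grip but purple is not meant.

How it is judged:
On the way, in this order (a step that is already met when the one before it is completed fails the run):
1. the rod's tip is down among the balls at the side of the tin far from the robot (z of rod_tip in the frame of tin between 0 and 0.022 m and x of rod_tip in the frame of tin between 0.018 and 0.05 m and y of rod_tip in the frame of tin between -0.018 and 0.018 m).
2. it has come round to the robot's right (-y) side (z of rod_tip in the frame of tin between 0 and 0.022 m and y of rod_tip in the frame of tin between -0.05 and -0.018 m and x of rod_tip in the frame of tin between -0.018 and 0.018 m).
3. it is at the near side (z of rod_tip in the frame of tin between 0 and 0.022 m and x of rod_tip in the frame of tin between -0.05 and -0.018 m and y of rod_tip in the frame of tin between -0.018 and 0.018 m).
4. it has come on to the left (+y) side (z of rod_tip in the frame of tin between 0 and 0.022 m and y of rod_tip in the frame of tin between 0.018 and 0.05 m and x of rod_tip in the frame of tin between -0.018 and 0.018 m).
5. it is back at the far side, and balls and pellets have been moved (all of step 1 and distance of any of ball1_center, ball2_center, ball3_center from where it was at the start of the episode above 0.01 m and distance of any of ball4_center, ball5_center, pellet1_center, pellet2_center from where it was at the start of the episode above 0.01 m).
6. the rod stands in its block again, guard down, let go (horizontal distance between rod_grip and block_hole below 0.01 m and angle between rod_grip's own z axis and vertical below 0.12 rad and z of rod_tip in the frame of block_hole below -0.071 m and contact force between the fingers and rod below 0.1 N), for 0.2 s.
7. the inner lid, still held by its knob, is seated on the tin with the outer lid on it (z of inner_knob in the frame of tin_rim between 0.039 and 0.045 m and horizontal distance between inner_knob and tin_rim below 0.006 m and angle between inner_knob's own z axis and vertical below 0.04 rad and contact force between the fingers and inner above 0.5 N and z of outer_collar in the frame of inner_knob below -0.02 m), for 0.1 s.
At the end, for the whole second after the job is handed in: Gripper holds outer lid still, level (0.2 rad), raised 50 mm or more, within 40 mm of the tin's axis, clear of tin and inner lid; inner lid seated (2.5 mm high, 5 mm sideways, 0.03 rad), not touched by fingers; rod let go in its block (10 mm, 0.12 rad, guard within 4 mm); all beads in the tin (all of step 6 and horizontal distance between each of ball1_center, ball2_center, ball3_center, ball4_center, ball5_center, pellet1_center, pellet2_center and tin below 0.052 m and z of each of ball1_center, ball2_center, ball3_center, ball4_center, ball5_center, pellet1_center, pellet2_center in the frame of tin below 0.047 m and z of inner_knob in the frame of tin_rim between 0.0395 and 0.0445 m and horizontal distance between inner_knob and tin_rim below 0.005 m and angle between inner_knob's own z axis and vertical below 0.03 rad and contact force between the fingers and inner below 0.1 N and z of outer_collar in the frame of inner_knob above 0.026 m and horizontal distance between outer_collar and tin_rim below 0.04 m and angle between outer_collar's own z axis and vertical below 0.2 rad and contact force between the fingers and outer above 0.5 N and contact force between outer and inner below 0.05 N and contact force between outer and tin below 0.05 N and linear speed of outer below 0.03 m/s); the arm keeps its last pose, push and grip.
It fails at once if the carton is pushed about (more than 20 mm) (distance of carton from where it was at the start of the episode above 0.02 m).
It fails at once if the bearing is pushed about (more than 20 mm) (distance of bearing from where it was at the start of the episode above 0.02 m).
It fails at once if the roll of tape is pushed about (more than 20 mm) (distance of tape from where it was at the start of the episode above 0.02 m).
It fails at once if the lids come apart (more than 8 mm) while the inner lid is not seated on the tin, or the inner lid is lifted or shifted once they are apart (z of outer_collar in the frame of inner_knob above -0.016 m and not (z of inner_knob in the frame of tin_rim between 0.037 and 0.047 m and horizontal distance between inner_knob and tin_rim below 0.008 m and angle between inner_knob's own z axis and vertical below 0.08 rad)).
It fails at once if the fingers touch the inner lid while the outer lid is raised off it (z of outer_collar in the frame of inner_knob above -0.01 m and contact force between the fingers and inner above 0.5 N).
It also fails if it takes over 72 s, if anything falls off the work surface, if the arm or the gripper's body presses on something with over 40 N, if the wrist force passes 120 N, or if a joint passes its speed limit or range.

ROBOT

A 7-joint arm with a two-finger parallel gripper is mounted at the origin on the work surface. World frame = base frame: x ahead of the robot, y to its left, z up, the work surface at z = 0. Lengths are in m, angles in rad, forces in N, time in s.
With the tool pointing down it reaches from about 0.4 to 0.75 m from the base axis. Payload 19.5 kg.
Tool frame: the origin (TCP) lies midway between the tips of the shut fingers; the grasp point (between the pads) lies 19 mm behind it; z points along the fingers, y is the line along which they close (so a half turn about z gives the same grasp; the last joint's range is limited). The gripper opens to 85 mm and grips with 20 to 120 N. Pads are 22 mm wide; open, the fingers measure 114 mm over their backs; the gripper's body (76 mm by 85 mm) begins 54 mm behind the grasp point. The pads swing forward as they close: fully open they stand 13 mm farther back than shut.
Start: joints at [1.263, 0.707, -0.028, 1.485, 0.022, 0.951, -0.075], TCP at [0.151, -0.555, 0.231] pointing down, gripper open.
Joint ranges: [-2.71, 2.71], [-0.32, 2.16], [-1.57, 1.52], [0, 2.45], [-1.46, 4.6], [0, 2.02], [-2.83, 2.83]. Speed limits (rad/s): [1.89, 1.89, 2.57, 2.57, 3.01, 3.01, 3.01].

INTERFACE

Orientations are given as a unit quaternion [w, x, y, z].
In Python, from rig import env gives the robot as it stands.
- The arm moves only by the tool send_rows, never from a script. Its argument "commands" is a list of rows, each a list of 7 numbers: the shift along the tool's x, y, z in mm, then the turn, a rotation vector about the tool's x, y, z in degrees, then the gripper's target within -1 to 1 (shut at 1, half-way at 0, fully open at -1). A call has 1 to 20 rows; each row shifts and turns the commanded pose from where the row before left it, along the tool's axes as they then stand; what a row does not reach is not made up. A row lasts 1/12 s, in which the tool goes at most 41.7 mm and 7.16 degrees, less where a joint would pass 70% of its speed; a pose out of reach is approached as far as the arm can. A call with a gripper value outside its range is refused whole. The fingers move at their own pace and stop on an object; "newtons" is the grip in N (left out, the last holds). Time passes only in rows, so rows that do not move let the fingers close. It gives the time, the measured TCP pose, the force, the opening and the grip force at its end, in the units of the state.
- env.observe(): the state, without advancing time (a new reading comes with each control period).
- env.camera(name): name is "scene" or "top"; returns a dict with "frame" (480x640x3 uint8, blue, green, red), "camera_matrix" (3x3 intrinsics, pixels), "camera_from_world" (4x4, takes a point from world to camera coordinates). Camera axes: x right, y down, z forward; pixel columns grow to the right and rows downward; lengths in m; the calibration is good to about 2 mm. A picture is of the moment at which its call begins. There is no depth.
- env.job_done(): hands the job in; it is judged then, once.
Trained networks look in the newest picture that a camera, given by its name, has taken for a name from the list of things; names that differ only in an ending like _2 or _b are one class to them, and where a whole thing is asked for, a point or a joint stands for the part that bears it (a point fixed in the world has none). Each returns a list of dicts, best first, with "score" (0 to 1); they miss things now and then, are a little off and sometimes report something else, mostly with a low value. They report only what shows in the picture. A call takes as long as a camera call. They do not tell look-alikes from the thing itself.
- env.outline_of(camera, name): "mask" (480x640 bool, what is visible of it).
- env.pinpoint(camera, name): "centre" ([x, y, z] in m, in the coordinates of the camera as it stood for that picture, good to about 4 mm: a listed point, or the origin of a listed thing).
The state is a dict: "time_s": time; "joint_pos": joint angles; "dq": joint speeds; "joint_efforts": joint torques, N m; "eef_pos": TCP position; "orientation": TCP orientation; "ft_force": force on the tool from outside, world axes, zero at the start; "moment": the same for the moment, N m; "width": finger opening in m; "finger_force": force on a finger pad.
Only numpy, scipy, OpenCV 4.12 (cv2) and the standard library are available. Lean on these libraries where they do the work, as an engineer would, in place of code of your own. Each camera call takes 0.05 s, during which the arm holds its last target. There are 200 camera calls.

## Working session

There is one attempt and no reset: what is moved stays moved. The work goes in short steps, Python scripts to look and compute and a tool call to move; the robot and the scene stay as the last step left them, time stands still between calls to the robot, and variables do not carry over. Pictures are saved under pics/ and viewed, at most 10 in all, crops included, and the job is handed in when it is done.

Besides the shell and the picture viewer there is one more tool, called after "Request:" in YAML: its name, and indented under it one key for each argument. send_rows: Moves the arm, as the interface text tells. Its arguments: {"type":"object","properties":{"commands":{"type":"array"},"newtons":{"type":"number"}},"required":["commands"]}

```bash
mkdir -p pics; ls; cat > h.py <<'E'
import numpy as np, cv2
from rig import env
def w(c,p):  # camera->world
    T=np.linalg.inv(c["camera_from_world"]); return (T@np.r_[p,1])[:3]
def pix(c,P):
    q=np.array(c["camera_from_world"])@np.r_[P,1]; q=np.array(c["camera_matrix"])@q[:3]; return q[:2]/q[2]
def onplane(c,uv,z):
    T=np.linalg.inv(c["camera_from_world"]); d=T[:3,:3]@np.linalg.inv(c["camera_matrix"])@np.r_[uv,1]; o=T[:3,3]
    return o+d*(z-o[2])/d[2]
E
python3 - <<'E'
from h import *
s=env.observe(); print({k:np.round(v,3).tolist() for k,v in s.items()})
for n in ["scene","top"]:
    c=env.camera(n); cv2.imwrite(f"pics/{n}0.png",c["frame"])
    for t in ["tin","rod_grip","block_hole","inner_knob","outer_collar","carton","bearing","tape","ball1_center","pellet1_center"]:
        print(n,t,[(round(r["score"],2),np.round(w(c,r["centre"]),3).tolist(),pix(c,w(c,r["centre"])).round().tolist()) for r in env.pinpoint(n,t)[:8]])
E
```

```text
pics
{'time_s': 0.0, 'joint_pos': [1.263, 0.707, -0.028, 1.485, 0.022, 0.951, -0.075], 'dq': [0.002, -0.0, 0.001, 0.001, 0.001, -0.0, -0.001], 'joint_efforts': [-0.001, -88.319, 1.234, -23.616, 0.017, 0.007, -0.0], 'eef_pos': [0.151, -0.555, 0.231], 'orientation': [-0.001, 0.991, 0.133, -0.0], 'ft_force': [0.241, -0.054, -0.052], 'moment': [-0.029, -0.003, 0.053], 'finger_force': 0.0, 'width': 0.086}
scene tin [(0.62, [0.488, 0.019, -0.0], [308.0, 238.0]), (0.3, [0.524, -0.236, 0.054], [206.0, 322.0])]
scene rod_grip [(0.98, [0.519, 0.199, 0.115], [388.0, 158.0]), (0.64, [0.415, 0.19, 0.111], [345.0, 134.0])]
scene block_hole [(0.59, [0.517, 0.204, 0.082], [387.0, 168.0])]
scene inner_knob [(0.55, [0.35, -0.304, 0.051], [113.0, 281.0]), (0.52, [0.524, -0.24, 0.052], [204.0, 325.0])]
scene outer_collar [(0.67, [0.526, -0.241, 0.024], [208.0, 333.0])]
scene carton [(0.72, [0.694, -0.194, -0.0], [298.0, 392.0])]
scene bearing [(0.58, [0.698, 0.044, 0.002], [398.0, 299.0])]
scene tape [(0.6, [0.696, 0.172, 0.004], [442.0, 256.0]), (0.29, [0.486, 0.018, 0.002], [307.0, 237.0])]
scene ball
[... 230 characters left out ...]
, 306.0]), (0.64, [0.522, 0.197, 0.112], [197.0, 244.0])]
top block_hole [(0.83, [0.519, 0.199, 0.086], [200.0, 247.0])]
top inner_knob [(0.83, [0.359, -0.303, 0.048], [487.0, 336.0]), (0.52, [0.522, -0.24, 0.053], [449.0, 244.0])]
top outer_collar [(0.72, [0.524, -0.239, 0.027], [445.0, 244.0])]
top carton [(0.79, [0.691, -0.193, 0.001], [415.0, 159.0])]
top bearing [(0.69, [0.699, 0.04, -0.001], [295.0, 157.0])]
top tape [(0.74, [0.523, -0.234, 0.029], [443.0, 245.0]), (0.64, [0.697, 0.174, 0.002], [226.0, 159.0]), (0.57, [0.494, 0.048, 0.017], [290.0, 262.0])]
top ball1_center [(0.46, [0.512, 0.033, 0.011], [298.0, 253.0])]
top pellet1_center [(0.59, [0.494, 0.05, 0.016], [290.0, 262.0])]
```

View pics/scene0.png

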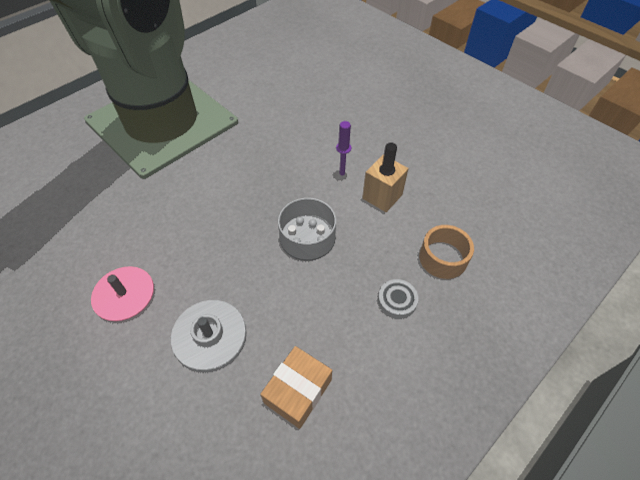

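View pics/top0.png

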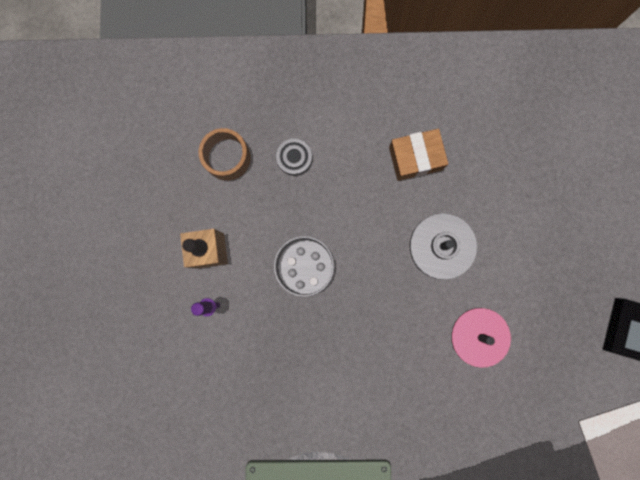

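The scene shows the black rod in its block at px (388,160), purple look-alike at (345,140). The tin is at (307,230), the grey nested lids at (208,332) and the pink lid at (122,293). The top picture agrees, with the tin at (305,267), lids at (444,246) and block at (200,247). I'll refine the positions with silhouette fits from both cameras.

```bash
cat >> h.py <<'E'
from scipy.optimize import least_squares
def cyl(x,y,r,z0,z1):
    a=np.linspace(0,2*np.pi,48,endpoint=False)
    return np.array([[x+r*np.cos(t),y+r*np.sin(t),z] for t in a for z in (z0,z1)])
def box(pts):  # centroid of convex hull
    h=cv2.convexHull(np.float32(pts)); m=cv2.moments(h); return np.array([m["m10"]/m["m00"],m["m01"]/m["m00"]]),np.sqrt(m["m00"])
def fit(obs,parts,x0):
    # obs: list of (cam, mask); parts: list of (r,z0,z1)
    t=[(c,)+box(np.argwhere(m)[:,::-1]) for c,m in obs]
    def pred(c,p): return box([pix(c,P) for r,a,b in parts for P in cyl(p[0],p[1],r,a,b)])
    def res(p): return np.concatenate([pred(c,p)[0]-q for c,q,s in t])
    s=least_squares(res,x0,diff_step=1e-3); 
    each=[least_squares(lambda p:pred(c,p)[0]-q,x0,diff_step=1e-3).x.round(4).tolist() for c,q,sz in t]
    return s.x.round(4),each,[(round(float(pred(c,s.x)[1]),1),round(float(sz),1)) for c,q,sz in t]
def mask_near(n,name,c,P,rad):
    best=None
    for r in env.outline_of(n,name):
        m=r["mask"]
        if m.sum()<20: continue
        d=np.linalg.norm(np.argwhere(m)[:,::-1].mean(0)-pix(c,P))
        if d<rad and (best is None or d<best[0]): best=(d,m)
    return None if best is None else best[1]
E
python3 - <<'E'
from h import *
cs={n:env.camera(n) for n in ["scene","top"]}
for name,P,parts in [("tin",[.486,.02,.03],[(.054,0,.055)]),("outer_collar",[.524,-.24,.015],[(.062,.004,.015),(.025,.015,.037)]),("rod_grip",[.52,.198,.113],[(.011,.083,.143),(.016,.080,.083)])]:
    obs=[(c,m) for n,c in cs.items() if (m:=mask_near(n,name,c,P,25)) is not None]
    print(name,len(obs),*fit(obs,parts,P[:2]))
E
```

```text
tin 2 [0.4851 0.0214] [[0.4853, 0.0207], [0.485, 0.0219]] [(54.8, 53.4), (53.5, 53.1)]
outer_collar 2 [ 0.5211 -0.2386] [[0.5209, -0.2394], [0.5213, -0.2375]] [(65.2, 64.7), (59.2, 58.7)]
rod_grip 2 [0.5184 0.2032] [[0.5176, 0.2027], [0.519, 0.2036]] [(21.8, 20.3), (19.7, 17.6)]
```

Request:
send_rows:
  commands:
    - [0,0,-10,0,0,5.1,-1]
    - [0,0,-10,0,0,5.1,-1]
    - [0,0,-10,0,0,5.1,-1]

```text
time_s: 1.75
eef_pos: [0.151, -0.5548, 0.2617]
orientation: [-0.0, 1.0, -0.003, 0.0]
ft_force: [-0.5, -0.4, 0.3]
width: 0.0853
finger_force: 0.0
```

Request:
send_rows:
  commands:
    - [20,-15,0,0,0,-0.3,-1]
    - [28,-20,0,0,0,0,-1]
    - [28,-20,0,0,0,0,-1]
    - [28,-20,0,0,0,0,-1]
    - [28,-20,0,0,0,0,-1]
    - [28,-20,0,0,0,0,-1]
    - [28,-20,0,0,0,0,-1]
    - [28,-20,0,0,0,0,-1]
    - [28,-20,0,0,0,0,-1]
    - [28,-20,0,0,0,0,-1]
    - [28,-25,0,0,0,0,-1]
    - [28,-30,0,0,0,0,-1]
    - [20,-35,0,0,0,0,-1]
    - [10,-38,0,0,0,0,-1]
    - [0,-38,0,0,0,0,-1]
    - [0,-38,0,0,0,0,-1]
    - [0,-38,0,0,0,0,-1]
    - [0,-38,0,0,0,0,-1]
    - [0,-38,0,0,0,0,-1]
    - [0,-38,0,0,0,0,-1]

```text
time_s: 3.42
eef_pos: [0.5066, -0.0007, 0.2615]
orientation: [-0.0, 1.0, 0.002, 0.0]
ft_force: [0.2, -0.2, 0.5]
width: 0.0852
finger_force: 0.0
```

Request:
send_rows:
  commands:
    - [3,-36,0,0,0,0,-1]
    - [3,-36,0,0,0,0,-1]
    - [3,-36,0,0,0,0,-1]
    - [2,-36,0,0,0,0,-1]
    - [0,-30,0,0,0,0,-1]
    - [0,-20,0,0,0,0,-1]
    - [0,-9,0,0,0,0,-1]
    - [0,0,20,0,0,0,-1]
    - [0,0,20,0,0,0,-1]
    - [0,0,0,0,0,0,-1]

```text
time_s: 4.25
eef_pos: [0.5161, 0.1996, 0.2187]
orientation: [0.001, 1.0, 0.002, -0.002]
ft_force: [-0.0, 0.8, -1.4]
width: 0.0852
finger_force: 0.0
```

Request:
send_rows:
  commands:
    - [2.3,-3.4,20,0,0,0.2,-1]
    - [0,0,30,0,0,0,-1]
    - [0,0,30,0,0,0,-1]
    - [0,0,30,0,0,0,-1]
    - [0,0,15,0,0,0,-1]
    - [0,0,0,0,0,0,-1]
    - [0,0,0,0,0,0,-1]

```text
time_s: 4.83
eef_pos: [0.5198, 0.2035, 0.0972]
orientation: [0.0, 1.0, -0.0, 0.0]
ft_force: [0.1, 0.2, 0.2]
width: 0.0853
finger_force: 0.0
```

Request:
send_rows:
  commands:
    - [0,0,0,0,0,0,1]
    - [0,0,0,0,0,0,1]
    - [0,0,0,0,0,0,1]
    - [0,0,0,0,0,0,1]
    - [0,0,0,0,0,0,1]
    - [0,0,0,0,0,0,1]
    - [0,0,0,0,0,0,1]
    - [0,0,0,0,0,0,1]
  newtons: 70

```text
time_s: 5.5
eef_pos: [0.5196, 0.2041, 0.0969]
orientation: [-0.0, 1.0, 0.0, 0.0]
ft_force: [-2.1, -0.4, 6.6]
width: 0.0204
finger_force: 68.0
```

Request:
send_rows:
  commands:
    - [0,0,-8,0,0,0,1]
    - [0,0,-20,0,0,0,1]
    - [0,0,-28,0,0,0,1]
    - [0,0,-28,0,0,0,1]
    - [0,0,-20,0,0,0,1]
    - [0,0,-6,0,0,0,1]
    - [0,0,0,0,0,0,1]
    - [-3,10,0,0,0,0,1]
    - [-6,25,0,0,0,0,1]
    - [-6,32,0,0,0,0,1]
    - [-6,32,0,0,0,0,1]
    - [-6,32,0,0,0,0,1]
    - [-5,28,0,0,0,0,1]
    - [-2,16,0,0,0,0,1]
    - [0,8,0,0,0,0,1]
    - [0,0,0,0,0,0,1]

```text
time_s: 6.83
eef_pos: [0.4849, 0.0191, 0.2056]
orientation: [0.0, 1.0, -0.001, -0.001]
ft_force: [-0.2, -0.3, -0.6]
width: 0.0202
finger_force: 68.5
```

```bash
python3 - <<'E'
from h import *
s=env.observe(); print(s["eef_pos"].round(4) if hasattr(s["eef_pos"],"round") else s["eef_pos"])
cs={n:env.camera(n) for n in ["scene","top"]}
for n,c in cs.items():
    for t in ["rod_tip","rod_grip"]:
        print(n,t,[(round(r["score"],2),np.round(w(c,r["centre"]),3).tolist()) for r in env.pinpoint(n,t)[:3]])
c=cs["scene"]["frame"]; cv2.imwrite("pics/s1.png",cv2.resize(c[60:300,200:480],None,fx=2.5,fy=2.5))
E
```

```text
[0.4849 0.0191 0.2056]
scene rod_tip [(0.91, [0.418, 0.188, -0.001]), (0.8, [0.481, 0.018, 0.114])]
scene rod_grip [(0.84, [0.483, 0.013, 0.224]), (0.66, [0.415, 0.19, 0.108])]
top rod_tip []
top rod_grip []
```

View pics/s1.png

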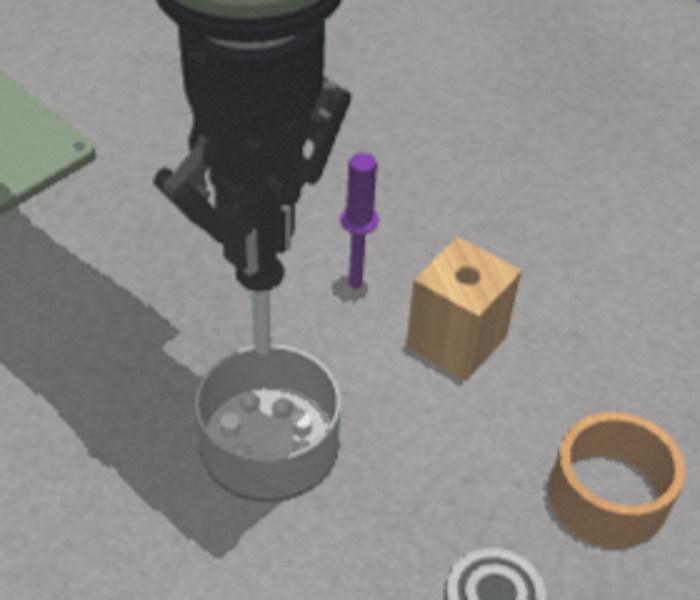

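The rod hangs upright in the grip over the tin (tip about px (305,200) in the full picture), and the block's hole is clear at (387,170). Lowering in the clear middle, then going outward to the far side.

Request:
send_rows:
  commands:
    - [0.2,-2.3,15,0,0,0,1]
    - [0,0,25,0,0,0,1]
    - [0,0,25,0,0,0,1]
    - [0,0,20,0,0,0,1]
    - [0,0,12,0,0,0,1]
    - [0,0,5.5,0,0,0,1]
    - [0,0,0,0,0,0,1]
    - [0,0,0,0,0,0,1]

```text
time_s: 7.8
eef_pos: [0.4858, 0.0236, 0.1042]
orientation: [-0.0, 1.0, 0.0, 0.0]
ft_force: [-0.2, -0.3, 0.4]
width: 0.0204
finger_force: 68.5
```

Request:
send_rows:
  commands:
    - [4,0,0,0,0,0,1]
    - [5,0,0,0,0,0,1]
    - [5,0,0,0,0,0,1]
    - [5,0,0,0,0,0,1]
    - [4,0,0,0,0,0,1]
    - [3,0,0,0,0,0,1]
    - [0,0,0,0,0,0,1]
    - [0,0,0,0,0,0,1]

```text
time_s: 8.47
eef_pos: [0.5117, 0.0233, 0.1038]
orientation: [-0.0, 1.0, 0.0, -0.0]
ft_force: [0.3, 1.5, -0.9]
width: 0.0205
finger_force: 68.5
```

Request:
send_rows:
  commands:
    - [-1,8,0,0,0,0,1]
    - [-2.6,6.3,0,0,0,0,1]
    - [-4.1,5.4,0,0,0,0,1]
    - [-5.4,4.1,0,0,0,0,1]
    - [-6.3,2.6,0,0,0,0,1]
    - [-6.7,0.9,0,0,0,0,1]
    - [-6.7,-0.9,0,0,0,0,1]
    - [-6.3,-2.6,0,0,0,0,1]
    - [-5.4,-4.1,0,0,0,0,1]
    - [-4.1,-5.4,0,0,0,0,1]
    - [-2.6,-6.3,0,0,0,0,1]
    - [-0.9,-6.7,0,0,0,0,1]

```text
time_s: 9.47
eef_pos: [0.4592, 0.0229, 0.1039]
orientation: [-0.0, 1.0, 0.0, -0.0]
ft_force: [-0.1, -0.1, -1.4]
width: 0.0205
finger_force: 68.4
```

Request:
send_rows:
  commands:
    - [0.9,-6,0,0,0,0,1]
    - [2.6,-6.3,0,0,0,0,1]
    - [4.1,-5.4,0,0,0,0,1]
    - [5.4,-4.1,0,0,0,0,1]
    - [6.3,-2.6,0,0,0,0,1]
    - [6.7,-0.9,0,0,0,0,1]
    - [6.7,0.9,0,0,0,0,1]
    - [6.3,2.6,0,0,0,0,1]
    - [5.4,4.1,0,0,0,0,1]
    - [4.1,5.4,0,0,0,0,1]
    - [2.6,6.3,0,0,0,0,1]
    - [0.9,6.7,0,0,0,0,1]
    - [-1,6,0,0,0,0,1]
    - [0,0,0,0,0,0,1]

```text
time_s: 10.63
eef_pos: [0.5102, 0.0135, 0.1039]
orientation: [0.0, 1.0, -0.001, -0.0]
ft_force: [-0.6, -0.5, -0.7]
width: 0.0204
finger_force: 68.4
```

```bash
python3 - <<'E'
from h import *
cs={n:env.camera(n) for n in ["scene","top"]}
for n,c in cs.items():
    for t in ["rod_tip","block_hole","ball1_center","pellet1_center"]:
        print(n,t,[(round(r["score"],2),np.round(w(c,r["centre"]),3).tolist()) for r in env.pinpoint(n,t)[:7]])
# hole: dark blob on block top
for n,c in cs.items():
    p=pix(c,[.518,.203,.08]); u,v=p.round().astype(int); g=cv2.cvtColor(c["frame"],6)[v-12:v+13,u-12:u+13]
    m=(g<0.65*np.median(g)).astype(np.uint8); k,l,st,ce=cv2.connectedComponentsWithStats(m)
    for i in range(1,k): print(n,st[i].tolist(),onplane(c,ce[i]+[u-12,v-12],.08).round(4))
c=np.hstack([cv2.resize(cs["scene"]["frame"][120:280,240:440],None,fx=2,fy=2),cv2.resize(cs["top"]["frame"][190:350,180:380],None,fx=2,fy=2)]); cv2.imwrite("pics/s2.png",c)
E
```

```text
scene rod_tip [(0.74, [0.506, 0.009, 0.011]), (0.73, [0.418, 0.188, 0.003])]
scene block_hole [(0.32, [0.445, 0.017, 0.012])]
scene ball1_center []
scene pellet1_center []
top rod_tip []
top block_hole [(0.82, [0.519, 0.205, 0.086])]
top ball1_center []
top pellet1_center []
scene [7, 9, 10, 7, 47] [0.5185 0.2026 0.08  ]
scene [0, 20, 8, 5, 23] [0.5251 0.1685 0.08  ]
scene [21, 21, 4, 4, 10] [0.5526 0.1962 0.08  ]
top [1, 7, 24, 18, 259] [0.5086 0.1985 0.08  ]
```

View pics/s2.png

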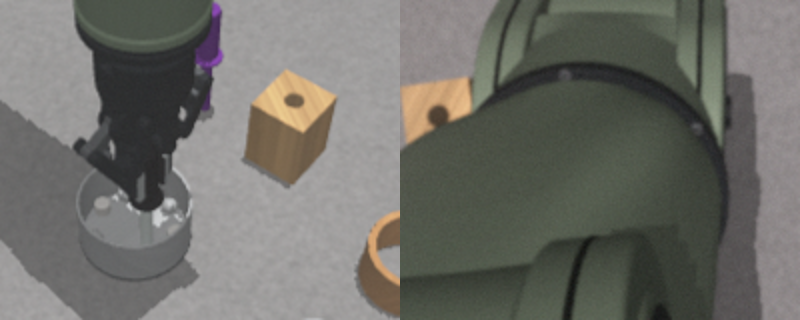

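The rod tip is in the tin at the far side, with one pellet at about (291,222) and another bead at (325,222), so they've shifted. The hole at (387,170) is clear. Lifting straight up.

Request:
send_rows:
  commands:
    - [0,0,-8,0,0,0,1]
    - [0,0,-20,0,0,0,1]
    - [0,0,-25,0,0,0,1]
    - [0,0,-25,0,0,0,1]
    - [0,0,-20,0,0,0,1]
    - [0,0,-6,0,0,0,1]
    - [0,-10,0,0,0,0,1]
    - [1,-25,0,0,0,0,1]
    - [2,-32,0,0,0,0,1]
    - [2,-32,0,0,0,0,1]
    - [2,-32,0,0,0,0,1]
    - [2,-30,0,0,0,0,1]
    - [0,-18,0,0,0,0,1]
    - [0,-9,0,0,0,0,1]
    - [0,0,0,0,0,0,1]
    - [0,0,0,0,0,0,1]

```text
time_s: 12.47
eef_pos: [0.5192, 0.2027, 0.2072]
orientation: [0.0, 1.0, 0.0, -0.0]
ft_force: [0.5, -0.9, -1.3]
width: 0.0202
finger_force: 68.5
```

```bash
python3 - <<'E'
from h import *
cs={n:env.camera(n) for n in ["scene","top"]}
for n,c in cs.items():
    for t in ["rod_tip","ball1_center","pellet1_center"]:
        print(n,t,[(round(r["score"],2),np.round(w(c,r["centre"]),3).tolist()) for r in env.pinpoint(n,t)[:7]])
c=np.hstack([cv2.resize(cs["scene"]["frame"][100:260,250:450],None,fx=2,fy=2),cv2.resize(cs["top"]["frame"][190:350,180:380],None,fx=2,fy=2)]); cv2.imwrite("pics/s3.png",c)
E
```

```text
scene rod_tip [(0.88, [0.516, 0.199, 0.118]), (0.79, [0.417, 0.189, 0.001]), (0.41, [0.524, -0.243, 0.023])]
scene ball1_center []
scene pellet1_center []
top rod_tip [(0.71, [0.409, 0.187, -0.0]), (0.54, [0.52, 0.203, 0.115])]
top ball1_center [(0.55, [0.523, 0.031, 0.014])]
top pellet1_center [(0.5, [0.516, 0.044, 0.015])]
```

View pics/s3.png

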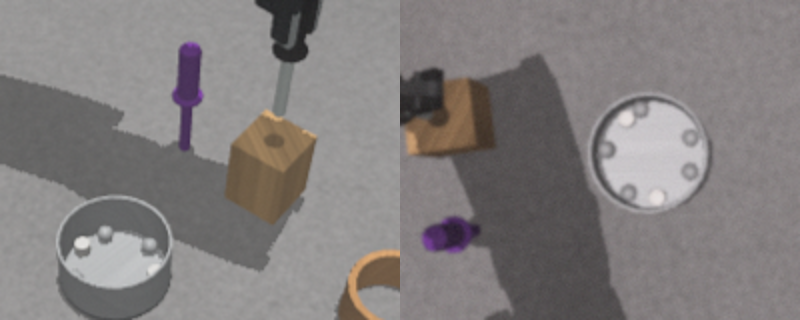

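The tin now shows all seven beads, pushed out to the wall (right side of the crop, ring around (650,152)). The rod hangs straight over the hole. Lowering it.

Request:
send_rows:
  commands:
    - [0.3,-1.2,6,0,0,0,1]
    - [0,0,14,0,0,0,1]
    - [0,0,14,0,0,0,1]
    - [0,0,10,0,0,0,1]
    - [0,0,8,0,0,0,1]
    - [0,0,0,0,0,0,1]

```text
time_s: 13.37
eef_pos: [0.5193, 0.2043, 0.1544]
orientation: [0.0, 1.0, 0.0, -0.001]
ft_force: [-0.2, -0.1, -1.2]
width: 0.0207
finger_force: 68.5
```

Tip is about 18 mm into the hole with no side force.

Request:
send_rows:
  commands:
    - [0,0,14,0,0,0,1]
    - [0,0,16,0,0,0,1]
    - [0,0,14,0,0,0,1]
    - [0,0,8,0,0,0,1]
    - [0,0,3,0,0,0,1]
    - [0,0,1.5,0,0,0,1]
    - [0,0,0,0,0,0,1]

```text
time_s: 13.95
eef_pos: [0.52, 0.2046, 0.0998]
orientation: [-0.0, 1.0, 0.0, 0.0]
ft_force: [-0.3, 0.3, -1.0]
width: 0.0207
finger_force: 68.5
```

Request:
send_rows:
  commands:
    - [0,0,1.5,0,0,0,1]
    - [0,0,1,0,0,0,1]
    - [0,0,0,0,0,0,1]
    - [0,0,0,0,0,0,0.4]
    - [0,0,0,0,0,0,0]
    - [0,0,0,0,0,0,-1]
    - [0,0,0,0,0,0,-1]
    - [0,0,0,0,0,0,-1]
    - [0,0,0,0,0,0,-1]
    - [0,0,0,0,0,0,-1]

```text
time_s: 14.78
eef_pos: [0.5198, 0.2045, 0.0968]
orientation: [-0.0, 1.0, 0.0, 0.0]
ft_force: [0.4, 0.0, 0.4]
width: 0.0851
finger_force: 0.0
```

Request:
send_rows:
  commands:
    - [0,0,-20,0,0,0,-1]
    - [0,0,-30,0,0,0,-1]
    - [0,0,-30,0,0,0,-1]
    - [0,0,-15,0,0,0,-1]
    - [0,15,0,0,0,0,-1]
    - [0,30,0,0,0,0,-1]
    - [0,38,0,0,0,0,-1]
    - [0,38,0,0,0,0,-1]
    - [0,38,0,0,0,0,-1]
    - [0,38,0,0,0,0,-1]
    - [0,38,0,0,0,0,-1]
    - [0,38,0,0,0,0,-1]
    - [0,38,0,0,0,0,-1]
    - [0,38,0,0,0,0,-1]
    - [0,38,0,0,0,0,-1]
    - [0,30,0,0,0,0,-1]
    - [0,18,0,0,0,0,-1]
    - [0,8,0,0,0,0,-1]
    - [0,0,0,0,0,0,-1]
    - [0,0,0,0,0,0,-1]

```text
time_s: 16.45
eef_pos: [0.5201, -0.2375, 0.1917]
orientation: [-0.0, 1.0, 0.0, -0.0]
ft_force: [0.6, 0.2, -0.0]
width: 0.0853
finger_force: 0.0
```

```bash
python3 - <<'E'
from h import *
cs={n:env.camera(n) for n in ["scene","top"]}
for n,c in cs.items():
    print(n,[(round(r["score"],2),np.round(w(c,r["centre"]),3).tolist()) for r in env.pinpoint(n,"rod_grip")[:3]])
for name,P,parts in [("rod_grip",[.52,.203,.113],[(.011,.083,.143),(.016,.080,.083)]),("tin",[.485,.021,.03],[(.054,0,.055)])]:
    obs=[(c,m) for n,c in cs.items() if (m:=mask_near(n,name,c,P,25)) is not None]
    print(name,len(obs),*fit(obs,parts,P[:2]))
# rod tip/knob dark axis: knob top of grey lid in scene, dark blob
E
```

```text
scene [(0.8, [0.517, 0.203, 0.115]), (0.63, [0.415, 0.187, 0.106])]
top [(0.81, [0.416, 0.187, 0.106]), (0.72, [0.521, 0.199, 0.113])]
rod_grip 2 [0.5186 0.2057] [[0.5185, 0.2052], [0.5187, 0.206]] [(21.8, 19.9), (19.7, 18.5)]
tin 2 [0.4848 0.0211] [[0.4845, 0.0203], [0.4851, 0.0217]] [(54.8, 54.6), (53.5, 52.8)]
```

Request:
send_rows:
  commands:
    - [1,1.1,20,0,0,0,-1]
    - [0,0,32,0,0,0,-1]
    - [0,0,32,0,0,0,-1]
    - [0,0,30,0,0,0,-1]
    - [0,0,20,0,0,0,-1]
    - [0,0,10,0,0,0,-1]
    - [0,0,5,0,0,0,-1]
    - [0,0,0,0,0,0,-1]
    - [0,0,0,0,0,0,-1]

```text
time_s: 17.6
eef_pos: [0.5215, -0.2398, 0.0438]
orientation: [0.0, 1.0, 0.0, 0.001]
ft_force: [-0.4, -0.6, -0.2]
width: 0.0856
finger_force: 0.0
```

Request:
send_rows:
  commands:
    - [0,0,0,0,0,0,0.3]
    - [0,0,0,0,0,0,0.5]
    - [0,0,0,0,0,0,0.7]
    - [0,0,0,0,0,0,1]
    - [0,0,0,0,0,0,1]
    - [0,0,0,0,0,0,1]
    - [0,0,0,0,0,0,1]
    - [0,0,0,0,0,0,1]
    - [0,0,0,0,0,0,1]
    - [0,0,0,0,0,0,1]
  newtons: 60

```text
time_s: 18.43
eef_pos: [0.5211, -0.2396, 0.0431]
orientation: [-0.0, 1.0, 0.0, 0.0]
ft_force: [-1.2, 1.1, 7.3]
width: 0.0142
finger_force: 58.4
```

Request:
send_rows:
  commands:
    - [0,0,-3,0,0,0,1]
    - [0,0,-7,0,0,0,1]
    - [0,0,-12,0,0,0,1]
    - [0,0,-16,0,0,0,1]
    - [0,0,-18,0,0,0,1]
    - [0,0,-16,0,0,0,1]
    - [0,0,-12,0,0,0,1]
    - [0,0,-8,0,0,0,1]
    - [0,0,-4,0,0,0,1]
    - [0,0,0,0,0,0,1]

```text
time_s: 19.27
eef_pos: [0.5212, -0.2397, 0.1396]
orientation: [0.0, 1.0, 0.0, 0.0]
ft_force: [-0.3, 0.4, -3.8]
width: 0.0135
finger_force: 58.6
```

Request:
send_rows:
  commands:
    - [-1,-4,0,0,0,0,1]
    - [-1,-9,0,0,0,0,1]
    - [-2,-14,0,0,0,0,1]
    - [-3,-19,0,0,0,0,1]
    - [-4,-23,0,0,0,0,1]
    - [-4,-25,0,0,0,0,1]
    - [-4,-25,0,0,0,0,1]
    - [-4,-25,0,0,0,0,1]
    - [-4,-25,0,0,0,0,1]
    - [-3,-24,0,0,0,0,1]
    - [-2,-21,0,0,0,0,1]
    - [-2,-17,0,0,0,0,1]
    - [-1,-13,0,0,0,0,1]
    - [-1,-9,0,0,0,0,1]
    - [0,-5,0,0,0,0,1]
    - [0,-3,0,0,0,0,1]
    - [0,0,0,0,0,0,1]
    - [0,0,0,0,0,0,1]

```text
time_s: 20.77
eef_pos: [0.4849, 0.0208, 0.1388]
orientation: [0.0, 1.0, -0.0, -0.0]
ft_force: [-0.1, -0.6, -3.3]
width: 0.0137
finger_force: 58.7
```

```bash
python3 - <<'E'
from h import *
e=env.observe()["eef_pos"]; d=e[2]-0.0431; print(e)
cs={n:env.camera(n) for n in ["scene","top"]}
for n,c in cs.items():
    for t in ["outer_collar","inner_knob"]:
        print(n,t,[(round(r["score"],2),np.round(w(c,r["centre"]),3).tolist()) for r in env.pinpoint(n,t)[:2]])
P=[e[0],e[1],.015+d]
for n,c in cs.items():
    m=mask_near(n,"outer_collar",c,P,30)
    if m is not None: print(n,*fit([(c,m)],[(.062,.004+d,.015+d)],P[:2]))
cv2.imwrite("pics/s4.png",np.hstack([cv2.resize(cs["scene"]["frame"][120:280,220:420],None,fx=2,fy=2),cv2.resize(cs["top"]["frame"][190:350,210:410],None,fx=2,fy=2)]))
E
```

```text
[0.48491299 0.02078844 0.13877513]
scene outer_collar [(0.82, [0.485, 0.019, 0.119])]
scene inner_knob [(0.92, [0.353, -0.304, 0.051]), (0.65, [0.487, 0.024, 0.151])]
top outer_collar []
top inner_knob [(0.83, [0.355, -0.301, 0.049])]
scene [0.4859 0.0195] [[0.4859, 0.0195]] [(57.4, 55.6)]
```

View pics/s4.png

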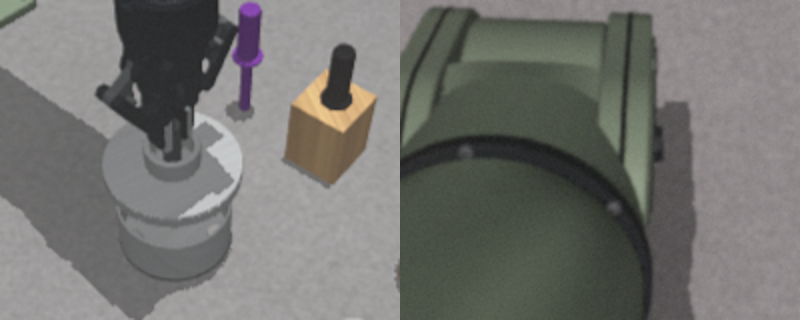

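Rod stands in its block (crop (343,70)); the lids hang level over the tin (crop (172,165)) and their centre agrees with the tin's within 1–2 mm. Lowering.

Request:
send_rows:
  commands:
    - [0,-0.3,4,0,0,0,1]
    - [0,0,8,0,0,0,1]
    - [0,0,10,0,0,0,1]
    - [0,0,8,0,0,0,1]
    - [0,0,4,0,0,0,1]
    - [0,0,3,0,0,0,1]
    - [0,0,2,0,0,0,1]
    - [0,0,2,0,0,0,1]
    - [0,0,0,0,0,0,1]
    - [0,0,0,0,0,0,1]

```text
time_s: 22.0
eef_pos: [0.485, 0.0217, 0.098]
orientation: [-0.0, 1.0, 0.0, 0.0]
ft_force: [0.9, -0.1, -3.1]
width: 0.014
finger_force: 58.7
```

Request:
send_rows:
  commands:
    - [0,0,1,0,0,0,1]
    - [0,0,1,0,0,0,1]
    - [0,0,1,0,0,0,1]
    - [0,0,1,0,0,0,1]
    - [0,0,0,0,0,0,1]
    - [0,0,0,0,0,0,1]

```text
time_s: 22.5
eef_pos: [0.4849, 0.0217, 0.0938]
orientation: [-0.0, 1.0, 0.0, -0.0]
ft_force: [0.6, -0.2, -3.4]
width: 0.0141
finger_force: 58.7
```

Plug is about 4 mm into the mouth with no contact; continuing to seating.

Request:
send_rows:
  commands:
    - [0,0,1,0,0,0,1]
    - [0,0,1,0,0,0,1]
    - [0,0,0.8,0,0,0,1]
    - [0,0,0.5,0,0,0,1]
    - [0,0,0,0,0,0,1]
    - [0,0,0,0,0,0,1]

```text
time_s: 23.0
eef_pos: [0.4849, 0.0217, 0.0905]
orientation: [-0.0, 1.0, 0.0, -0.0]
ft_force: [-0.9, -0.0, -3.7]
width: 0.0136
finger_force: 58.7
```

Request:
send_rows:
  commands:
    - [0,0,0.5,0,0,0,1]
    - [0,0,0.5,0,0,0,1]
    - [0,0,0,0,0,0,1]
    - [0,0,0,0,0,0,1]

```text
time_s: 23.33
eef_pos: [0.4849, 0.0217, 0.0901]
orientation: [-0.0, 1.0, 0.0, 0.0]
ft_force: [-2.7, 0.5, 12.7]
width: 0.0138
finger_force: 60.7
```

Request:
send_rows:
  commands:
    - [0,0,0.2,0,0,0,1]
    - [0,0,0,0,0,0,1]
    - [0,0,0,0,0,0,1]
    - [0,0,0,0,0,0,1]

```text
time_s: 23.67
eef_pos: [0.4849, 0.0217, 0.09]
orientation: [-0.0, 1.0, 0.0, 0.0]
ft_force: [-4.5, -0.0, 17.9]
width: 0.0132
finger_force: 60.9
```

Request:
send_rows:
  commands:
    - [0,0,0,0,0,0,0.5]
    - [0,0,0,0,0,0,0]
    - [0,0,0,0,0,0,-1]
    - [0,0,0,0,0,0,-1]
    - [0,0,0,0,0,0,-1]
    - [0,0,0,0,0,0,-1]
    - [0,0,0,0,0,0,-1]
    - [0,0,0,0,0,0,-1]
    - [0,0,0,0,0,0,-1]

```text
time_s: 24.42
eef_pos: [0.4849, 0.0217, 0.0893]
orientation: [-0.0, 1.0, 0.0, -0.0]
ft_force: [0.7, 0.4, 0.5]
width: 0.0851
finger_force: 0.0
```

```bash
python3 - <<'E'
from h import *
c=env.camera("scene")
for t in ["outer_collar","inner_knob"]:
    print(t,[(round(r["score"],2),np.round(w(c,r["centre"]),3).tolist()) for r in env.pinpoint("scene",t)[:2]])
P=[.485,.021,.062]; m=mask_near("scene","outer_collar",c,P,30)
if m is not None: print(*fit([(c,m)],[(.062,.051,.062),(.025,.062,.084)],P[:2]))
cv2.imwrite("pics/s5.png",cv2.resize(c["frame"][150:290,220:400],None,fx=4,fy=4))
E
```

```text
outer_collar [(0.73, [0.697, -0.193, 0.002]), (0.58, [0.486, 0.018, 0.07])]
inner_knob [(0.89, [0.353, -0.306, 0.049]), (0.69, [0.489, 0.021, 0.1])]
[0.4872 0.0219] [[0.4872, 0.0219]] [(55.2, 53.5)]
```

View pics/s5.png

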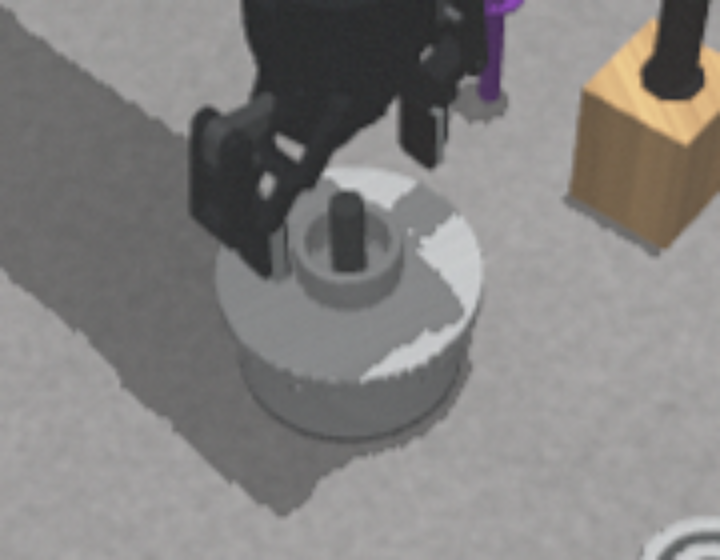

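The lids are seated level on the tin, with the knob centred in the collar (crop (348,240)) and the fingers open. Going down over the collar.

Request:
send_rows:
  commands:
    - [0.8,0.2,6,0,0,0,-1]
    - [0,0,8,0,0,0,-1]
    - [0,0,7,0,0,0,-1]
    - [0,0,4,0,0,0,-1]
    - [0,0,0,0,0,0,-1]
    - [0,0,0,0,0,0,-1]

```text
time_s: 25.12
eef_pos: [0.4855, 0.0214, 0.064]
orientation: [-0.0, 1.0, 0.0, -0.0]
ft_force: [0.6, 0.2, 0.2]
width: 0.0851
finger_force: 0.0
```

Request:
send_rows:
  commands:
    - [0,0,0,0,0,0,-0.6]
    - [0,0,0,0,0,0,-0.3]
    - [0,0,0,0,0,0,-0.1]
    - [0,0,0,0,0,0,0.1]
    - [0,0,0,0,0,0,0.3]
    - [0,0,0,0,0,0,1]
    - [0,0,0,0,0,0,1]
    - [0,0,0,0,0,0,1]
    - [0,0,0,0,0,0,1]
    - [0,0,0,0,0,0,1]
  newtons: 40

```text
time_s: 25.95
eef_pos: [0.4858, 0.0216, 0.0648]
orientation: [-0.0, 1.0, 0.0, 0.0]
ft_force: [-2.1, -0.6, 11.3]
width: 0.0486
finger_force: 39.7
```

Request:
send_rows:
  commands:
    - [0,0,-1,0,0,0,1]
    - [0,0,-1,0,0,0,1]
    - [0,0,-1,0,0,0,1]
    - [0,0,-1,0,0,0,1]
    - [0,0,0,0,0,0,1]

```text
time_s: 26.37
eef_pos: [0.4858, 0.0215, 0.0685]
orientation: [-0.0, 1.0, 0.0, 0.0]
ft_force: [0.2, 1.1, -1.1]
width: 0.048
finger_force: 41.4
```

Request:
send_rows:
  commands:
    - [0,0,-2,0,0,0,1]
    - [0,0,-4,0,0,0,1]
    - [0,0,-6,0,0,0,1]
    - [0,0,-8,0,0,0,1]
    - [0,0,-10,0,0,0,1]
    - [0,0,-12,0,0,0,1]
    - [0,0,-12,0,0,0,1]
    - [0,0,-10,0,0,0,1]
    - [0,0,-7,0,0,0,1]
    - [0,0,-4,0,0,0,1]
    - [0,0,-2,0,0,0,1]
    - [0,0,0,0,0,0,1]
    - [0,0,0,0,0,0,1]
    - [0,0,0,0,0,0,1]
    - [0,0,0,0,0,0,1]

```text
time_s: 27.62
eef_pos: [0.4856, 0.0215, 0.145]
orientation: [-0.0, 1.0, 0.0, -0.0]
ft_force: [-0.2, -0.9, -1.9]
width: 0.0482
finger_force: 41.5
```

```bash
python3 - <<'E'
from h import *
c=env.camera("scene")
for t in ["outer_collar","rod_grip","carton","bearing","tape"]:
    print(t,[(round(r["score"],2),np.round(w(c,r["centre"]),3).tolist()) for r in env.pinpoint("scene",t)[:2]])
cv2.imwrite("pics/s6.png",cv2.resize(c["frame"][120:290,220:420],None,fx=3.5,fy=3.5))
E
```

```text
outer_collar [(0.87, [0.483, 0.02, 0.15])]
rod_grip [(0.68, [0.416, 0.188, 0.106])]
carton [(0.98, [0.694, -0.194, 0.005])]
bearing [(0.79, [0.698, 0.042, 0.003])]
tape [(0.72, [0.697, 0.172, 0.0])]
```

View pics/s6.png

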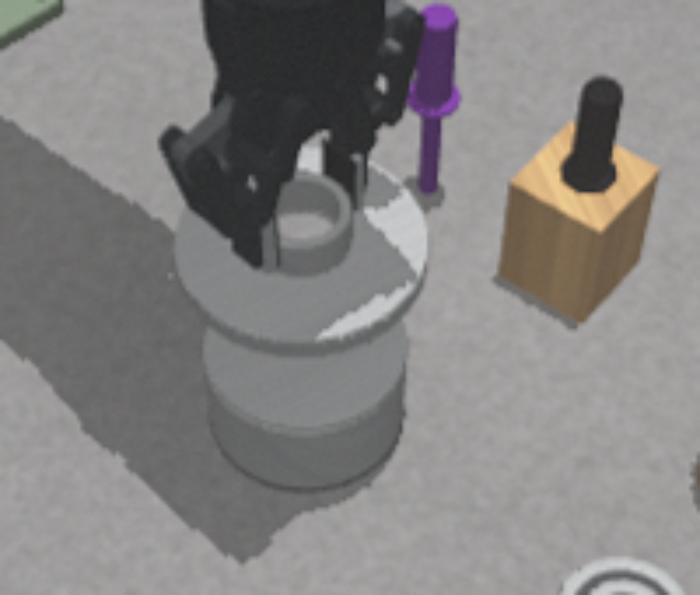

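The outer lid is held level 80 mm up (crop (300,240)), the inner lid sits flush on the tin (crop (305,370)), the rod is in its block, and the carton, bearing and tape haven't moved. Handing in.

```bash
python3 -c "
from rig import env
print(env.job_done())"
```

```text
the job is handed in; nothing more can be done
None
```

I stirred the tin and stood the rod back in its block, seated both lids, and handed the job in after about 28 s with the outer lid held level 80 mm above the seated inner lid; no verdict came back.

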